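# Set the die-cutting press to full pressure and feed the cutting stack

### The arm

A 6-joint arm with a two-finger parallel gripper is mounted at the origin on the work surface. World frame = base frame: x ahead of the robot, y to its left, z up, the work surface at z = 0. Lengths are in mm, angles in degrees, forces in N, time in s.
With the tool pointing down it reaches from about 350 to 850 mm from the base axis. Payload 8.1 kg.
Tool frame: the origin (TCP) lies midway between the tips of the shut fingers; the grasp point (between the pads) lies 19 mm behind it; z points along the fingers, y is the line along which they close (so a half turn about z gives the same grasp; the last joint's range is limited). The gripper opens to 85 mm and grips with 20 to 120 N. Pads are 22 mm wide; open, the fingers measure 114 mm over their backs; the gripper's body (76 mm by 85 mm) begins 54 mm behind the grasp point. The pads swing forward as they close: fully open they stand 13 mm farther back than shut.
Start: joints at [-75.252, 7.471, 85.268, -0, 87.261, -4.893], TCP at [201.695, -565.088, 193.892] pointing down, gripper open.
Joint ranges: [-169.43, 169.43], [-51.17, 129.36], [1.28, 143.12], [-76.62, 256.62], [0, 156.53], [-152.29, 152.29]. Speed limits (degrees/s): [136.94, 136.94, 159.86, 180, 180, 180].

### API

Orientations are given as [roll, pitch, yaw] about the fixed x, y, z axes, in that order (R = Rz(yaw) Ry(pitch) Rx(roll)).
In Python, from bench import r gives the robot as it stands.
- The arm moves only by the tool send_rows, never from a script. Its argument "increments" is a list of rows, each a list of 6 numbers: the shift along the tool's x, y, z in mm, then the turn, a rotation vector about the tool's x, y, z in rad. A call has 1 to 5 rows; each row shifts and turns the commanded pose from where the row before left it, along the tool's axes as they then stand; what a row does not reach is not made up. A row lasts 1/8 s, in which the tool goes at most 62.5 mm and 10.7 degrees, less where a joint would pass 70% of its speed; a pose out of reach is approached as far as the arm can. A call is refused whole if a number of a shift passes 62.5 or a number of a turn 0.188, either way. A call with a gripper value outside its range is refused whole. "grip" is the closure, from -1 (fully open) to 1 (shut), set as the call begins (left out, the last holds). The fingers move at their own pace and stop on an object; "grip_force" is the grip in N (left out, the last holds). Time passes only in rows, so rows that do not move let the fingers close. It gives the time, the measured TCP pose, the force, the opening and the grip force at its end, in the units of the state.
- r.sense(): the state, without advancing time (a new reading comes with each control period).
- r.snapshot(name): name is "side" or "top"; returns a dict with "img" (420x560x3 uint8, blue, green, red), "z_map" (420x560 float32, mm along the optical axis (not along the pixel's ray), 0 where there is no reading), "fx", "fy", "cx", "cy" (pixels), "view" (4x4, takes a point from world to camera coordinates). Camera axes: x right, y down, z forward; pixel columns grow to the right and rows downward; lengths in mm; the calibration is good to about 2 mm. A picture is of the moment at which its call begins.
- r.hand_in(): hands the job in; it is judged then, once.
The state is a dict: "time": time; "joint_pos": joint angles; "qd": joint speeds; "joint_efforts": joint torques, N m; "tool_pos": TCP position; "tcp_rot": TCP orientation; "ft_force": force on the tool from outside, world axes, zero at the start; "wrist_torque": the same for the moment, N m; "finger_gap": finger opening in mm; "grip_force": force on a finger pad.
Only numpy, scipy, OpenCV 4.12 (cv2) and the standard library are available. Lean on these libraries where they do the work, as an engineer would, in place of code of your own. Each camera call takes 0.05 s, during which the arm holds its last target. There are 200 camera calls.

### The job

Get the die-cutting press ready for its cut. Push its red pressure lever over from released, past the first notch (emboss), all the way to its second stop (cut); then push the cutting stack straight along the feed tray into the mouth until its leading edge rests squarely against the rollers. Only push with the fingers: do not ram or squeeze the lever, never lift the stack off the tray, and leave everything else standing where it is.

Things in the scene. Friction and masses are not known exactly. Their poses are not given: they have to be found in the camera images.
- press: White tabletop die-cutting press, teal top inlay, grey fold-down trays on two sides, fixed. Body 235 (x) x 150 (y) x 165 mm high. Origin: centre of its underside, on the table; z up. +y points out over the feed tray (200 mm long, y = +75 to +275; the delivery tray, 150 mm, is at -y); the stack is fed towards -y. The lever stands in a black slot along y in its top, on its +x side.
- mouth (a point): Middle of the mouth's lower edge, at tray height: press y = +75, z = +55 mm, axes as the press. The mouth is 125 mm wide, 32 mm high. The feed tray runs level from here along +y, 136 mm wide, with low teal guides along its edges, 124 mm apart inside, 8 mm high.
- rollers (a point): Where the middle of the stack's leading edge ends, on the tray surface against the steel rollers inside the mouth: press y = +45, z = +55 mm. The rollers block the stack here.
- lever (a joint): Angle of the red pressure lever (rad): 0 released, leaning to the feed tray; 0.6 first notch (emboss), upright; 1.2 second stop (cut), leaning to the delivery tray. A spring detent resists leaving each setting (about 10 N at the grip); past midway to the next setting it draws the lever in there. Hard stops at 0 and 1.2. It stays where it has clicked in.
- lever_pivot (a point): The lever's pivot, inside the press (press x = +90, y = 0, z = +100 mm). The lever swings about the press's x direction through this point.
- lever_grip (a point): Centre of the lever's red cross grip: a round bar 22 mm thick, 48 mm long, parallel to the press's x axis, 125 mm from the pivot, on a 10 mm steel rod. It is 203 mm above the table (38 mm above the press's top) at 0 and 1.2 and 225 mm when upright; between 0 and 1.2 it travels 141 mm towards the press's -y.
- stack: The cutting stack: loose flat sandwich of white base board, orange die and pale blue plates, 110 mm wide (x), 150 mm long (y), 18 mm thick, about 0.4 kg, lying on the feed tray short of the rollers. Origin: centre of its underside, axes as the press when it lies straight; leading edge at -y, pushed edge at +y. When home its origin is at y = +120 mm in the press's frame.
- tin: Leave it alone: small round aluminium tin, 57 mm across, 30 mm high, standing on the press's top. Origin: centre of its underside.
- glue: Leave it alone: white glue bottle with an orange cap, 38 mm across, 105 mm high, standing on the table near the feed tray. Origin: centre of its underside.
- tape: Leave it alone: roll of yellow tape lying flat, 72 mm across, 24 mm high, on the table near the feed tray on the side away from the lever. Origin: centre of its underside.
- pen_cup: Leave it alone: blue cup with pens, 76 mm across, 145 mm high with the pens. Origin: centre of its underside.
- brayer: Leave it alone: ink brayer (rubber hand roller with a wooden handle), about 180 x 80 x 28 mm, lying. Origin: centre of its underside.
- spare_plates: Leave it alone: pile of spare pale blue plates, 110 x 150 x 12 mm on the table beside the delivery tray (not the stack). Origin: centre of its underside.
- ink_pad: Leave it alone: black and blue ink pad, 75 x 110 x 20 mm, beside the delivery tray. Origin: centre of its underside.
Not all that is in view belongs to the job. What is shaped like the stack but green is not meant.

How it is judged (in metres and radians):
On the way, in this order (a step that is already met when the one before it is completed fails the run):
1. the pressure lever has been pushed past its first notch to the second stop (value of joint lever above 1.12 rad), for 0.2 s.
2. the stack has been pushed home against the rollers (y of stack in the frame of press below 0.125 m), for 0.2 s.
At the end, for the whole second after the job is handed in: The lever is at its second stop (joint above 1.12 rad of 1.2) and stays there; the stack lies flat on the tray, at rest, its leading edge within 5 mm of the rollers and square to within 3.4 degrees (value of joint lever above 1.12 rad and y of stack in the frame of press between 0.11 and 0.125 m and angle between the y axis of stack and the y axis of press, either way round below 0.06 rad and angle between stack's own z axis and vertical below 0.05 rad and z of stack in the frame of press below 0.061 m and linear speed of stack below 0.01 m/s); the robot touches nothing.
It fails at once if the stack is lifted off the tray or tipped (z of stack in the frame of press above 0.067 m or angle between stack's own z axis and vertical above 0.15 rad).
It fails at once if the lever is squeezed or rammed (contact force between the fingers and lever above 38 N).
It fails at once if a bystander is moved (distance of any of tin, glue, tape, pen_cup, brayer, spare_plates, ink_pad from where it was at the start of the episode above 0.02 m).
It also fails if it takes over 45 s, if anything falls off the work surface, if the arm or the gripper's body presses on something with over 40 N, if the wrist force passes 120 N, or if a joint passes its speed limit or range.

## Working session

There is one attempt and no reset: what is moved stays moved. The work goes in short steps, Python scripts to look and compute and a tool call to move; the robot and the scene stay as the last step left them, time stands still between calls to the robot, and variables do not carry over. Pictures are saved under pics/ and viewed, at most 10 in all, crops included, and the job is handed in when it is done.

Besides the shell and the picture viewer there is one more tool, called after ">>>" as a command line: name --pt "numbers of a row" for each row, then --argument value for the rest. send_rows: Moves the arm, as the interface text tells. Its arguments: {"type":"object","properties":{"increments":{"type":"array"},"grip":{"type":"number"},"grip_force":{"type":"number"}},"required":["increments"]}

```bash
mkdir -p pics; ls; python3 - <<'E'
from bench import r
import cv2,numpy as np,pickle
s=r.sense();print(s)
for n in("side","top"):
    d=r.snapshot(n);cv2.imwrite(f"pics/{n}0.png",d["img"]);pickle.dump(d,open(f"{n}0.pkl","wb"));print(n,d["fx"],d["fy"],d["cx"],d["cy"],np.round(d["view"],3).tolist())
E
```

```text
pics
{'time': 0.0, 'joint_pos': array([-7.52518652e+01,  7.51540854e+00,  8.53297608e+01, -8.09357499e-04,
        8.72610435e+01, -4.89385767e+00]), 'qd': array([ 0.04974632, -0.0061659 ,  0.00377708,  0.01599769,  0.03664075,
       -0.20045799]), 'joint_efforts': array([ 3.48803869e-04, -5.69390774e+01, -5.00551987e+01, -2.74285831e-04,
        1.47770788e-02,  2.64637328e-05]), 'tool_pos': array([ 201.53468402, -564.48277141,  192.83674524]), 'tcp_rot': array([-1.79894105e+02, -8.25560946e-03,  1.96420243e+01]), 'ft_force': array([-0.23838298, -0.37566893,  0.2631599 ]), 'wrist_torque': array([-0.01533169,  0.04731019,  0.00151318]), 'grip_force': 0.0, 'finger_gap': 85.44713406440854}
side 525.259082207291 525.259082207291 285.10300520814883 202.55647036081962 [[-0.936, -0.351, -0.022, 487.31], [-0.157, 0.473, -0.867, 207.499], [0.315, -0.808, -0.498, 1285.087], [0.0, 0.0, 0.0, 1.0]]
top 394.17247179826353 394.17247179826353 285.1473228590004 209.9117313021667 [[-0.01, -1.0, -0.001, 32.562], [-0.996, 0.01, -0.089, 519.313], [0.09, 0.0, -0.996, 967.331], [0.0, 0.0, 0.0, 1.0]]
```

View pics/side0.png

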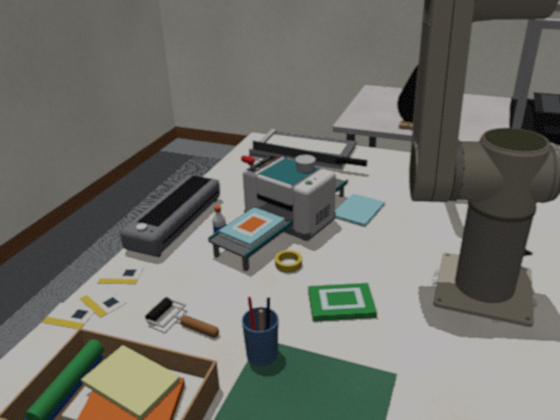

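View pics/top0.png

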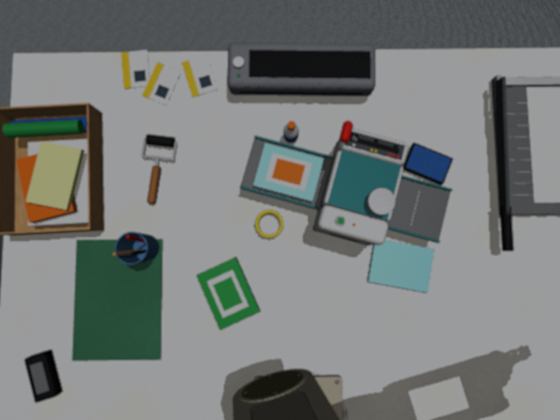

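The top view shows the red grip at (347,131), the press at (365,195) with its teal inlay, and the stack on the feed tray at (287,172). The green look-alike is at (228,292) and the spare plates are at (402,265). The glue is at (291,131) and the tape at (269,223), both next to the tray.

Red candidates are the grip (347,131), the orange cap at (291,125), the orange-red paper at (45,185) and the pens at (130,240). I'll take the grip at the press slot. Stack candidates are (287,172), green (228,292) and spare plates (402,265). I'll take the one on the tray with the orange die.

```bash
cat > h.py <<'E'
import cv2,numpy as np
def ray(d,uv,z):
    V=d["view"];R=V[:3,:3];c=-R.T@V[:3,3]
    p=np.array([(uv[0]-d["cx"])/d["fx"],(uv[1]-d["cy"])/d["fy"],1])
    w=R.T@p;return c+w*(z-c[2])/w[2]
def cloud(d):
    V=d["view"];R=V[:3,:3];h,w=d["z_map"].shape;u,v=np.meshgrid(np.arange(w),np.arange(h));Z=d["z_map"]
    P=np.stack([(u-d["cx"])/d["fx"]*Z,(v-d["cy"])/d["fy"]*Z,Z],-1)
    return (P-V[:3,3])@R
def rect(d,m,z):
    c=max(cv2.findContours(m,cv2.RETR_EXTERNAL,cv2.CHAIN_APPROX_NONE)[0],key=cv2.contourArea)
    P=np.array([ray(d,q,z)[:2] for q in c[:,0].astype(float)],np.float32)
    return cv2.minAreaRect(P)
E
python3 - <<'E'
import pickle,cv2,numpy as np
from h import *
d=pickle.load(open("top0.pkl","rb"));img=d["img"];C=cloud(d);H=cv2.cvtColor(img,cv2.COLOR_BGR2HSV)
box=np.zeros(img.shape[:2],bool);box[110:250,235:460]=1
z=C[...,2]
def rep(n,m,zz):
    m=cv2.morphologyEx((m&box).astype(np.uint8),cv2.MORPH_OPEN,np.ones((3,3)))
    r=rect(d,m,zz);k=m>0;print(n,k.sum(),np.round(r[0],1),np.round(r[1],1),round(r[2],2),"z",np.round(np.median(z[k]),1),"mean",np.round(np.median(C[k],0),1));return m
rep("presstop",(z>150)&(z<180),165)
hue,S,V=H[...,0],H[...,1],H[...,2]
rep("teal",(hue>80)&(hue<100)&(S>120)&(z>140)&(z<185),165)
rep("stack",(z>64)&(z<82),73)
rep("tray+stack",(z>44)&(z<82)&(C[...,1]>-40),60)
rep("brightstack",(V>120)&(z>60)&(z<85),73)
rep("grip",((hue<8)|(hue>172))&(S>150)&(z>170),203)
rep("tin",(z>186)&(z<205)&(S<60),195)
rep("glue",(z>85)&(z<120)&(C[...,1]>-30),105)
for p in[(287,172),(347,131),(365,180)]:print(p,C[p[1],p[0]].round(1),H[p[1],p[0]])
s=pickle.load(open("side0.pkl","rb"))
a=cv2.resize(img[105:255,230:460],None,fx=3,fy=3,interpolation=cv2.INTER_CUBIC)
cv2.imwrite("pics/c1.png",a)
cv2.imwrite("pics/c2.png",cv2.resize(s["img"][140:280,200:370],None,fx=4,fy=4,interpolation=cv2.INTER_CUBIC))
E
```

```text
presstop 6433 [ 560.3 -142.6] [148.9 231.9] 73.91 z 165.1 mean [ 565.4 -137.7  165.1]
teal 2592 [ 560.8 -143.7] [127.  120.4] 73.85 z 165.5 mean [ 571.9 -131.6  165.5]
stack 2815 [608.2  18.8] [147.8 109.7] 74.26 z 73.5 mean [609.7  17.4  73.5]
tray+stack 3886 [612.4  31.2] [181.9 137.7] 73.98 z 72.3 mean [611.2  36.2  72.3]
brightstack 2672 [608.3  18.9] [147.5 107.7] 74.33 z 73.5 mean [607.6  19.2  73.5]
grip 169 [ 667.  -101.6] [20.9 40.8] 88.58 z 212.4 mean [ 662.7 -100.4  212.4]
tin 587 [ 520.9 -173.2] [56.3 54.4] 89.43 z 195.0 mean [ 521.  -172.5  195. ]
glue 56 [712.5  10.5] [16.5 19.3] 89.4 z 105.0 mean [713.9  11.7 105. ]
(287, 172) [606.3  22.1  75.2] [ 13 215 154]
(347, 131) [ 665.3 -102.2  212.1] [  1 225 151]
(365, 180) [ 569.9 -145.9  166.9] [ 92 150  95]
```

View pics/c1.png

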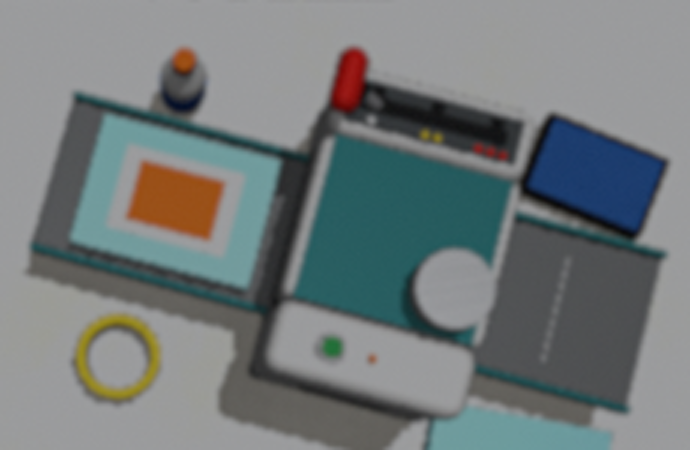

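View pics/c2.png

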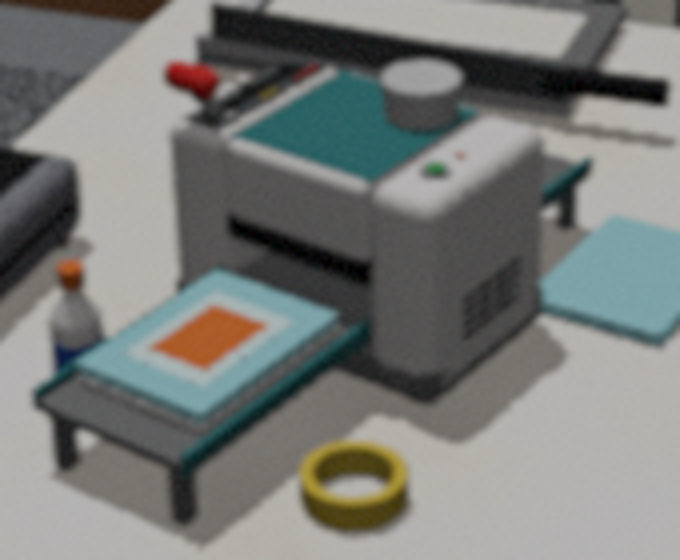

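The crops confirm the choice: the red grip at c1 (348,80) is the lever, at the feed end of its slot. The stack at c1 (175,200) lies nearly straight between the guides, and the tin at (455,288) is well clear.

The measured sizes match the ones given. The press centre is (560.3,-142.6) at yaw -16.1°, and that predicts the grip at (666,-100), where I measured (667,-101). In the press frame the stack origin is at y≈168.

First I'll shut the fingers, raise the tool and yaw it to 73.9°, so tool x = press y and tool y = press x.

>>> send_rows --pt "0 0 -20 0 0 -0.187" --pt "0 0 -20 0 0 -0.187" --pt "0 0 -20 0 0 -0.187" --pt "0 0 -20 0 0 -0.187" --pt "0 0 -20 0 0 -0.187" --grip 1 --grip_force 20

```text
time: 0.72
tool_pos: [201.6, -564.8, 293.9]
tcp_rot: [-180.0, -0.1, 73.6]
ft_force: [0.7, -0.1, -0.0]
finger_gap: 0.1
grip_force: 0.0
```

>>> send_rows --pt "0 0 0 0 0 -0.012" --pt "53 26.5 0 0 0 0" --pt "53 26.5 0 0 0 0" --pt "53 26.5 0 0 0 0" --pt "53 26.5 0 0 0 0"

```text
time: 1.35
tool_pos: [363.0, -388.9, 292.2]
tcp_rot: [-179.9, -0.1, 73.6]
ft_force: [0.7, -0.4, -0.0]
finger_gap: 0.1
grip_force: 0.0
```

>>> send_rows --pt "53 26.5 0 0 0 0" --pt "53 26.5 0 0 0 0" --pt "53 26.5 0 0 0 0" --pt "53 26.5 0 0 0 0" --pt "53 26.5 0 0 0 0"

```text
time: 1.98
tool_pos: [563.7, -171.1, 292.2]
tcp_rot: [-179.9, -0.0, 73.6]
ft_force: [0.3, -1.0, 0.3]
finger_gap: -0.3
grip_force: 0.0
```

>>> send_rows --pt "53 26.5 0 0 0 0" --pt "53 26.5 0 0 0 0" --pt "53 26.5 0 0 0 0" --pt "0 0 0 0 0 0" --pt "0 0 0 0 0 0"

```text
time: 2.6
tool_pos: [683.1, -42.1, 292.0]
tcp_rot: [-179.9, 0.0, 73.8]
ft_force: [-0.6, -1.0, -0.0]
finger_gap: -0.1
grip_force: 0.0
```

The tool is at press (90,130), as planned. Next I'll go down to z≈196 and approach the grip.

>>> send_rows --pt "0 0 40 0 0 0" --pt "0 0 36 0 0 0" --pt "0 0 20 0 0 0" --pt "-12 0 0 0 0 0" --pt "-12 0 0 0 0 0"

```text
time: 3.22
tool_pos: [677.4, -66.8, 200.1]
tcp_rot: [179.8, -0.0, 73.8]
ft_force: [0.1, -1.1, -1.0]
finger_gap: 0.2
grip_force: 0.0
```

>>> send_rows --pt "-4 0 0 0 0 0" --pt "-4 0 0 0 0 0" --pt "-4 0 0 0 0 0" --pt "-4 0 0 0 0 0" --pt "-4 0 0 0 0 0"

```text
time: 3.85
tool_pos: [671.3, -84.6, 197.8]
tcp_rot: [-180.0, -0.0, 73.9]
ft_force: [0.6, -0.5, -0.1]
finger_gap: -0.0
grip_force: 0.0
```

>>> send_rows --pt "-4 0 0 0 0 0" --pt "-4 0 0 0 0 0" --pt "-4 0 0 0 0 0"

```text
time: 4.22
tool_pos: [668.0, -96.3, 197.9]
tcp_rot: [-180.0, -0.0, 73.9]
ft_force: [-0.6, -0.1, -0.4]
finger_gap: 0.3
grip_force: 0.0
```

```bash
python3 - <<'E'
from bench import r
import cv2,numpy as np
d=r.snapshot("side");t=r.snapshot("top");print(r.sense()["tool_pos"],r.sense()["ft_force"])
a=cv2.resize(d["img"][90:210,200:330],(520,480),interpolation=cv2.INTER_CUBIC)
cv2.imwrite("pics/s2.png",a)
E
```

```text
[667.9658792  -96.53856261 197.91234996] [-0.46210224 -0.49582119 -0.89230747]
```

View pics/s2.png

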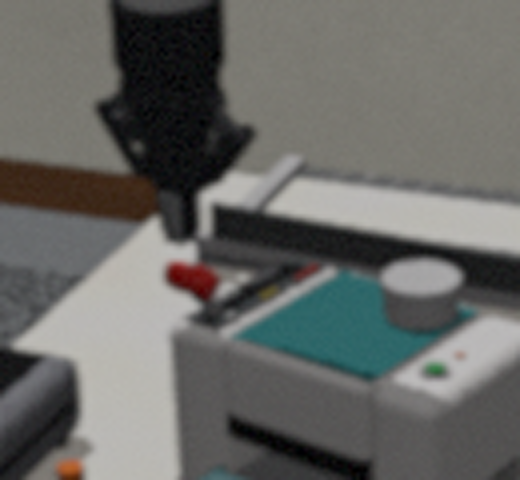

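The fingertip is at crop (180,238) and the red grip is unmoved at (190,278), so the fingers aren't where I assumed relative to the bar. I'll check by projecting both into the image.

```bash
python3 - <<'E'
import pickle,cv2,numpy as np
from h import *
d=pickle.load(open("side0.pkl","rb"));t=pickle.load(open("top0.pkl","rb"))
def proj(d,p):
    q=d["view"][:3,:3]@np.array(p)+d["view"][:3,3];return (q[0]/q[2]*d["fx"]+d["cx"],q[1]/q[2]*d["fy"]+d["cy"])
for n,p in dict(tcp=(668,-96.3,198),grip=(666.4,-99.7,203),grip2=(667,-101.6,203),pressO=(560.3,-142.6,165)).items():
    print(n,np.round(proj(d,p),1),np.round(proj(t,p),1))
for nm,dd in(("side",d),("top",t)):
    H=cv2.cvtColor(dd["img"],cv2.COLOR_BGR2HSV);m=((H[...,0]<8)|(H[...,0]>172))&(H[...,1]>150)
    n,l,s,c=cv2.connectedComponentsWithStats(m.astype(np.uint8))
    C=cloud(dd)
    for i in range(1,n):
        if s[i,4]>30:print(nm,s[i],c[i].round(1),np.median(C[l==i],0).round(1))
E
```

```text
tcp [246.4 161.7] [343.1 131.7]
grip [247.3 159.7] [345.1 131.8]
grip2 [247.4 159.4] [346.  131.5]
pressO [288.4 170.5] [363.4 184.6]
side [242 156  12   8  64] [247.7 159.2] [660.6 -93.7 207.8]
side [250 304   5  26  72] [251.8 318.2] [449.2 378.   90.5]
top [341 122  11  20 169] [346.2 132. ] [ 662.7 -100.4  212.4]
top [126 235  17   6  51] [132.5 237.5] [452.2 371.9 111. ]
```

```bash
python3 - <<'E'
from bench import r
import cv2,numpy as np
from h import *
import pickle
for n in("side","top"):
    d=r.snapshot(n);d0=pickle.load(open(n+"0.pkl","rb"));C=cloud(d)
    k=(d["z_map"]>0)&(d0["z_map"]-d["z_map"]>25)&(np.abs(C[...,0]-668)<90)&(np.abs(C[...,1]+96)<90)
    P=C[k];print(n,k.sum())
    for z in range(180,330,10):
        q=P[(P[:,2]>=z)&(P[:,2]<z+10)]
        if len(q)>2:print(z,len(q),q.min(0).round(),q.max(0).round())
    if n=="side":
        b=(slice(90,180),slice(215,275));cv2.imwrite("pics/s3.png",cv2.resize(d["img"][b],None,fx=6,fy=6,interpolation=cv2.INTER_NEAREST))
    else: print(C[131,340:352].round())
print(r.sense())
E
```

```text
side 5078
230 7 [ 662. -106.  234.] [677. -87. 238.]
240 35 [ 653. -101.  241.] [685. -80. 249.]
250 40 [ 653. -104.  251.] [684. -79. 260.]
260 34 [ 654. -101.  261.] [683. -82. 270.]
270 35 [656. -98. 270.] [698. -80. 280.]
280 78 [ 632. -104.  280.] [706. -75. 290.]
290 75 [ 625. -118.  290.] [716. -71. 300.]
300 115 [ 618. -113.  300.] [721. -72. 310.]
310 111 [ 610. -115.  310.] [727. -68. 320.]
320 146 [ 607. -110.  320.] [732. -64. 330.]
top 14206
250 4 [666. -86. 251.] [672. -84. 255.]
280 8 [ 643. -101.  282.] [664. -75. 289.]
290 16 [640. -86. 290.] [659. -74. 299.]
300 26 [ 633. -107.  300.] [661. -72. 310.]
310 8 [625. -92. 312.] [660. -71. 319.]
320 121 [609. -95. 320.] [633. -68. 330.]
[[636. -73. 313.]
 [633. -74. 322.]
 [633. -75. 323.]
 [633. -77. 322.]
 [637. -81. 308.]
 [630. -79. 332.]
 [628. -80. 337.]
 [628. -81. 341.]
 [628. -83. 340.]
 [628. -85. 338.]
 [628. -87. 338.]
 [639. -95. 302.]]
{'time': 4.425, 'joint_pos': array([-1.25387786e+01,  1.90048165e+01,  7.15511313e+01,  4.53231715e-03,
        8.94418368e+01,  3.57242504e+00]), 'qd': array([ 0.17268546, -0.05214328, -0.1580527 ,  0.0127292 ,  0.01301102,
        0.06051607]), 'joint_efforts': array([-2.28564790e-01, -6.74876189e+01, -5.03357255e+01, -3.42485402e-02,
        8.93484575e-04, -1.73093827e-02]), 'tool_pos': array([668.05953738, -96.09609519, 197.91408285]), 'tcp_rot': array([ 1.79998071e+02, -4.66133913e-03,  7.38887524e+01]), 'ft_force': array([-0.19161221, -0.24381489, -0.56274281]), 'wrist_torque': array([-0.04556163,  0.05820328,  0.0174665 ]), 'grip_force': 0.0, 'finger_gap': -0.3545512722764427}
```

View pics/s3.png

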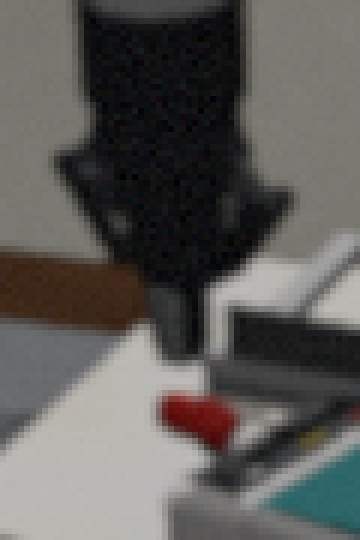

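The crop shows the fingertips ending at (180,358), clearly above the red bar at (195,412). Depth puts the tip at z≈234 with x and y as expected, while the reported TCP z is 198. So the tips really sit about 36 mm higher than reported. I'll back off, lower part of that, and measure again.

>>> send_rows --pt "25 0 0 0 0 0" --pt "25 0 0 0 0 0" --pt "0 0 15 0 0 0" --pt "0 0 15 0 0 0" --pt "0 0 0 0 0 0"

```text
time: 5.05
tool_pos: [680.2, -47.9, 164.7]
tcp_rot: [-179.7, 0.1, 73.9]
ft_force: [-0.0, 0.0, 0.3]
finger_gap: -0.4
grip_force: 0.0
```

```bash
cat > tip.py <<'E'
from bench import r
import numpy as np,pickle
from h import *
s=r.sense();T=s["tool_pos"];print(T.round(1),s["tcp_rot"].round(1),s["ft_force"].round(1))
d=r.snapshot("side");d0=pickle.load(open("side0.pkl","rb"));C=cloud(d)
k=(d["z_map"]>0)&(d0["z_map"]-d["z_map"]>15)&(np.abs(C[...,0]-T[0])<70)&(np.abs(C[...,1]-T[1])<70)
P=C[k]
for z in range(int(T[2])//5*5-20,int(T[2])+70,5):
    q=P[(P[:,2]>=z)&(P[:,2]<z+5)]
    if len(q)>1:print(z,len(q),q.min(0).round(),q.max(0).round())
E
python3 tip.py
```

```text
[680.2 -47.9 164.7] [-1.797e+02  1.000e-01  7.390e+01] [-0.   0.   0.3]
200 2 [673. -46. 204.] [681. -36. 204.]
205 13 [670. -50. 205.] [688. -33. 210.]
210 19 [666. -49. 210.] [698. -32. 215.]
215 14 [667. -48. 215.] [697. -34. 220.]
220 22 [665. -50. 220.] [696. -34. 225.]
225 22 [669. -53. 225.] [694. -32. 230.]
230 19 [668. -53. 230.] [695. -33. 235.]
```

The offset repeats: true tip z ≈ reported + 38. I want the true tip near 192, so I'll lower 12 mm more and then approach slowly.

>>> send_rows --pt "0 0 12 0 0 0" --pt "-10 0 0 0 0 0" --pt "-10 0 0 0 0 0" --pt "-4 0 0 0 0 0" --pt "-4 0 0 0 0 0"

```text
time: 5.72
tool_pos: [674.3, -75.4, 156.4]
tcp_rot: [180.0, -0.0, 73.9]
ft_force: [0.3, 0.5, -0.2]
finger_gap: 0.1
grip_force: 0.0
```

>>> send_rows --pt "-4 0 0 0 0 0" --pt "-4 0 0 0 0 0" --pt "-2 0 0 0 0 0"

```text
time: 6.1
tool_pos: [672.1, -82.5, 156.4]
tcp_rot: [180.0, -0.2, 74.0]
ft_force: [2.1, 11.0, 1.9]
finger_gap: 0.0
grip_force: 5.7
```

Contact came at press y≈90 with 11 N, as expected. I'll push on gently.

>>> send_rows --pt "-3 0 0 0 0 0" --pt "-3 0 0 0 0 0" --pt "-4 0 0 0 0 0"

```text
time: 6.48
tool_pos: [671.3, -88.3, 159.5]
tcp_rot: [179.7, -0.5, 74.1]
ft_force: [2.9, 19.0, 13.8]
finger_gap: -0.3
grip_force: 9.6
```

>>> send_rows --pt "-5 0 0 0 0 0" --pt "-5 0 0 0 0 0" --pt "-5 0 0 0 0 0" --pt "-5 0 0 0 0 0"

```text
time: 6.98
tool_pos: [664.1, -112.3, 157.2]
tcp_rot: [179.9, -0.1, 74.0]
ft_force: [1.9, 2.5, 1.7]
finger_gap: 0.2
grip_force: 1.5
```

>>> send_rows --pt "-5 0 0 0 0 0" --pt "-5 0 0 0 0 0" --pt "-5 0 0 0 0 0" --pt "-5 0 0 0 0 0" --pt "-5 0 0 0 0 0"

```text
time: 7.6
tool_pos: [656.0, -137.8, 155.8]
tcp_rot: [-180.0, 0.0, 73.9]
ft_force: [0.3, -0.4, -0.2]
finger_gap: 0.2
grip_force: 0.0
```

>>> send_rows --pt "-4 0 0 0 0 0" --pt "-4 0 0 0 0 0" --pt "-4 0 0 0 0 0" --pt "-4 0 0 0 0 0"

```text
time: 8.1
tool_pos: [652.2, -151.2, 156.0]
tcp_rot: [180.0, -0.2, 74.0]
ft_force: [2.2, 9.6, 1.4]
finger_gap: -0.3
grip_force: 5.1
```

>>> send_rows --pt "-4 0 0 0 0 0" --pt "-4 0 0 0 0 0" --pt "-4 0 0 0 0 0"

```text
time: 8.48
tool_pos: [648.9, -162.4, 156.3]
tcp_rot: [180.0, -0.1, 74.0]
ft_force: [0.7, 6.7, 2.2]
finger_gap: -0.4
grip_force: 3.5
```

>>> send_rows --pt "-5 0 0 0 0 0" --pt "-5 0 0 0 0 0" --pt "-5 0 0 0 0 0" --pt "-5 0 0 0 0 0"

```text
time: 8.98
tool_pos: [642.6, -183.5, 155.7]
tcp_rot: [-180.0, -0.0, 73.9]
ft_force: [0.2, 1.9, -0.7]
finger_gap: 0.0
grip_force: 0.8
```

>>> send_rows --pt "-5 0 0 0 0 0" --pt "-5 0 0 0 0 0" --pt "-5 0 0 0 0 0" --pt "0 0 0 0 0 0"

```text
time: 9.48
tool_pos: [638.5, -198.6, 156.0]
tcp_rot: [180.0, 0.0, 73.9]
ft_force: [-0.4, 0.0, 1.1]
finger_gap: -0.2
grip_force: 0.0
```

```bash
cat > look.py <<'E'
from bench import r
import numpy as np,cv2
from h import *
O=np.array([560.3,-142.6]);A=np.array([[.9608,-.2773],[.2773,.9608]])
s=r.sense();print("tcp press",(A@(s["tool_pos"][:2]-O)).round(1),s["tool_pos"].round(1),s["ft_force"].round(1))
for n in("side","top"):
    d=r.snapshot(n);C=cloud(d);H=cv2.cvtColor(d["img"],cv2.COLOR_BGR2HSV)
    P=(C[...,:2]-O)@A.T
    m=((H[...,0]<8)|(H[...,0]>172))&(H[...,1]>150)&(P[...,0]>50)&(P[...,0]<130)&(abs(P[...,1])<110)&(C[...,2]>180)
    print(n,"red",m.sum(),np.median(P[m],0).round(1),C[m][:,2].max() if m.any() else 0)
    m=(C[...,2]>66)&(C[...,2]<80)&(abs(P[...,0])<62)&(P[...,1]>72)&(P[...,1]<275)&(H[...,2]>60)
    print("stack px",m.sum(),P[m].min(0).round(1),P[m].max(0).round(1))
    if n=="top":
        rr=rect(d,cv2.morphologyEx(m.astype(np.uint8),2,np.ones((3,3))),73);print(A@(np.array(rr[0])-O),rr[1],rr[2])
E
python3 look.py
```

```text
tcp press [ 90.7 -32.1] [ 638.5 -198.6  156. ] [-0.4  0.   1.1]
side red 71 [ 79.3 -63.8] 242.73566803344104
stack px 1258 [-56.9  89. ] [ 56.6 245.9]
top red 39 [ 82.9 -75.3] 328.0855567861196
stack px 2723 [-61.9  94.2] [ 56.5 242.5]
[  1.73523185 168.34202875] (147.8393096923828, 108.7205810546875) 74.2640380859375
```

The red grip now reads press y≈-70 with no force on the tool, so the lever has clicked to its second stop. I'll back off, raise, part-open the fingers and move beyond the stack's pushed edge.

>>> send_rows --pt "15 0 0 0 0 0" --pt "15 0 -30 0 0 0" --pt "0 0 -50 0 0 0" --pt "0 0 -50 0 0 0" --pt "48 -15 0 0 0 0"

```text
time: 10.2
tool_pos: [648.3, -120.4, 292.3]
tcp_rot: [179.4, 0.0, 73.7]
ft_force: [0.7, 1.7, -0.7]
finger_gap: 0.1
grip_force: 0.0
```

>>> send_rows --pt "48 -15 0 0 0 0" --pt "48 -15 0 0 0 0" --pt "48 -15 0 0 0 0" --pt "48 -15 0 0 0 0" --pt "48 -15 0 0 0 0" --grip -0.3

```text
time: 10.82
tool_pos: [639.9, 135.6, 286.0]
tcp_rot: [180.0, -0.0, 74.0]
ft_force: [-0.1, 0.0, -0.0]
finger_gap: 55.3
grip_force: 0.0
```

>>> send_rows --pt "0 0 50 0 0 0" --pt "0 0 50 0 0 0" --pt "0 0 40 0 0 0" --pt "0 0 0 0 0 0"

```text
time: 11.32
tool_pos: [636.9, 133.4, 141.3]
tcp_rot: [-179.6, 0.2, 74.0]
ft_force: [-0.3, -0.4, -0.0]
finger_gap: 55.4
grip_force: 0.0
```

```bash
python3 look.py; python3 tip.py
```

```text
tcp press [ -2.9 286.5] [636.9 133.4 141.3] [-0.3 -0.4 -0. ]
side red 67 [ 85.2 -64.6] 214.04655636398755
stack px 1254 [-57.1  92.5] [ 57.5 245.2]
top red 176 [ 87.4 -69. ] 216.8762161417026
stack px 2514 [-53.2  94.2] [ 56.6 242.6]
[  1.76715336 168.20919452] (148.1446533203125, 108.6089859008789) 74.22474670410156
[640.7 133.4 147.3] [180.   -0.   73.9] [-0.2  0.5  0.7]
185 10 [606. 113. 187.] [672. 150. 190.]
190 20 [609. 117. 190.] [683. 154. 195.]
195 30 [601. 114. 195.] [676. 155. 200.]
200 33 [601. 114. 200.] [680. 156. 205.]
205 30 [601. 116. 205.] [683. 155. 210.]
210 32 [602. 118. 210.] [683. 155. 215.]
215 39 [600. 115. 215.] [684. 153. 220.]
```

The lever reads y≈-69 with its top at z≈215, so it is at the second stop. The tips are at z≈187 true (reported 147). I'll go down in stages to a true tip of about 62–63, which is above the tray (55) and below the stack's top (73).

>>> send_rows --pt "0 0 50 0 0 0" --pt "0 0 40 0 0 0" --pt "0 0 20 0 0 0" --pt "0 0 0 0 0 0" --pt "0 0 0 0 0 0"

```text
time: 12.1
tool_pos: [642.4, 132.9, 38.8]
tcp_rot: [179.8, -0.1, 73.9]
ft_force: [0.7, 1.2, 0.1]
finger_gap: 55.4
grip_force: 0.0
```

```bash
python3 tip.py; python3 - <<'E'
from bench import r
import cv2
d=r.snapshot("side");cv2.imwrite("pics/s4.png",cv2.resize(d["img"][130:280,190:340],None,fx=4,fy=4,interpolation=cv2.INTER_CUBIC))
E
```

```text
[642.4 132.9  38.8] [ 1.798e+02 -1.000e-01  7.390e+01] [0.7 1.2 0.1]
75 3 [611. 112.  78.] [672. 137.  79.]
80 12 [610. 123.  80.] [678. 152.  85.]
85 27 [604. 117.  85.] [679. 154.  90.]
90 28 [603. 116.  91.] [685. 155.  95.]
95 33 [602. 112.  95.] [683. 154. 100.]
100 29 [602. 112. 100.] [683. 153. 105.]
105 26 [601. 115. 105.] [684. 153. 110.]
```

View pics/s4.png

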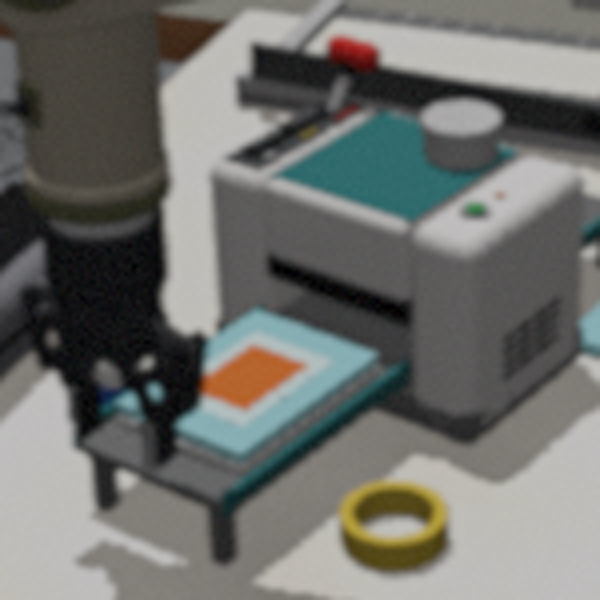

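The picture shows the lever leaning to the delivery side at (355,55), with both fingertips over the tray end at (85,420) and (155,455). I'll lower 16 mm and approach the stack.

>>> send_rows --pt "0 0 10 0 0 0" --pt "0 0 6 0 0 0" --pt "-10 0 0 0 0 0" --pt "-10 0 0 0 0 0" --pt "0 0 0 0 0 0"

```text
time: 12.82
tool_pos: [634.8, 112.2, 20.1]
tcp_rot: [180.0, 0.0, 73.8]
ft_force: [-1.1, 1.0, -0.4]
finger_gap: 55.8
grip_force: 0.0
```

>>> send_rows --pt "-5 0 0 0 0 0" --pt "-5 0 0 0 0 0" --pt "-5 0 0 0 0 0" --pt "-5 0 0 0 0 0" --pt "0 0 0 0 0 0"

```text
time: 13.45
tool_pos: [629.2, 93.7, 19.9]
tcp_rot: [180.0, 0.0, 73.9]
ft_force: [0.2, 0.4, 1.7]
finger_gap: 55.8
grip_force: 0.0
```

```bash
python3 tip.py|head -3; python3 look.py
```

```text
[629.2  93.7  19.9] [180.    0.   73.9] [0.2 0.4 1.7]
60 5 [600.  88.  61.] [660. 115.  65.]
65 9 [597.  92.  65.] [664. 112.  68.]
tcp press [  0.6 246.4] [629.2  93.9  19.9] [-0.  -1.   0.4]
side red 66 [ 84.5 -64.4] 213.23672640375233
stack px 851 [-57.2  73.9] [ 60.9 270.6]
top red 179 [ 87.7 -68.8] 217.32665248499285
stack px 1955 [-61.7  84.3] [ 56.1 237. ]
[  1.38848558 136.8618541 ] (98.56904602050781, 108.52510070800781) 73.9090805053711
```

>>> send_rows --pt "-6 0 0 0 0 0" --pt "-6 0 0 0 0 0" --pt "-6 0 0 0 0 0" --pt "-6 0 0 0 0 0" --pt "-4 0 0 0 0 0"

```text
time: 14.22
tool_pos: [621.4, 66.7, 19.9]
tcp_rot: [-180.0, 0.0, 73.9]
ft_force: [0.1, 1.7, -1.4]
finger_gap: 55.6
grip_force: 0.7
```

>>> send_rows --pt "-3 0 0 0 0 0" --pt "-3 0 0 0 0 0" --pt "0 0 0 0 0 0"

```text
time: 14.6
tool_pos: [619.8, 61.2, 19.9]
tcp_rot: [-180.0, 0.0, 73.9]
ft_force: [0.4, 0.0, -0.0]
finger_gap: 55.5
grip_force: 0.0
```

>>> send_rows --pt "-2 0 0 0 0 0" --pt "-1 0 0 0 0 0" --pt "0 0 0 0 0 0"

```text
time: 14.98
tool_pos: [619.0, 58.6, 19.9]
tcp_rot: [-180.0, 0.0, 73.9]
ft_force: [0.2, 0.9, 0.0]
finger_gap: 55.7
grip_force: 0.4
```

```bash
cat >> look.py <<'E'
m=(H[...,0]<18)&(H[...,0]>4)&(H[...,1]>150)&(abs(C[...,2]-73)<9)&(abs(P[...,0])<50)&(P[...,1]>70)&(P[...,1]<240)
rr=rect(d,m.astype(np.uint8),73);print("die",m.sum(),A@(np.array(rr[0])-O),rr[1:])
E
python3 look.py; python3 - <<'E'
import pickle,cv2
from h import *
exec("")
O=np.array([560.3,-142.6]);A=np.array([[.9608,-.2773],[.2773,.9608]])
d=pickle.load(open("top0.pkl","rb"));C=cloud(d);H=cv2.cvtColor(d["img"],cv2.COLOR_BGR2HSV);P=(C[...,:2]-O)@A.T
m=(H[...,0]<18)&(H[...,0]>4)&(H[...,1]>150)&(abs(C[...,2]-73)<9)&(abs(P[...,0])<50)&(P[...,1]>70)&(P[...,1]<240)
rr=rect(d,m.astype(np.uint8),73);print("die at start",A@(np.array(rr[0])-O),rr[1:])
E
```

```text
tcp press [  0.6 209.6] [619.   58.6  19.9] [0.2 0.9 0. ]
side red 67 [ 83.  -64.5] 212.84834460488105
stack px 647 [-58.9  72. ] [ 57.1 224.5]
top red 179 [ 88.  -68.7] 216.21734572348475
stack px 1400 [-61.2  72.6] [ 56.4 200.3]
[ 4.36380927 88.908371  ] (50.6834716796875, 116.5741195678711) 89.1144790649414
die 184 [  2.07211577 100.82966994] ((21.6672306060791, 46.184513092041016), 89.10147094726562)
die at start [  1.28807688 168.9202141 ] ((64.98248291015625, 44.74340057373047), 74.27298736572266)
```

The TCP is at y≈209.6, about 3–4 mm short of home. I'll creep on until the force rises.

>>> send_rows --pt "-2 0 0 0 0 0" --pt "-1 0 0 0 0 0" --pt "0 0 0 0 0 0"

```text
time: 15.45
tool_pos: [618.2, 55.6, 19.9]
tcp_rot: [180.0, 0.0, 73.9]
ft_force: [-0.1, 0.4, 0.9]
finger_gap: 55.3
grip_force: 0.3
```

>>> send_rows --pt "-1 0 0 0 0 0" --pt "-1 0 0 0 0 0" --pt "0 0 0 0 0 0"

```text
time: 15.82
tool_pos: [617.6, 53.7, 19.9]
tcp_rot: [-180.0, 0.0, 73.9]
ft_force: [0.1, 0.7, 0.4]
finger_gap: 55.7
grip_force: 0.4
```

>>> send_rows --pt "-1.5 0 0 0 0 0" --pt "-1.5 0 0 0 0 0" --pt "0 0 0 0 0 0"

```text
time: 16.2
tool_pos: [617.1, 52.1, 19.9]
tcp_rot: [180.0, -0.1, 73.9]
ft_force: [2.0, 5.8, -0.1]
finger_gap: 55.6
grip_force: 3.4
```

>>> send_rows --pt "-1 0 0 0 0 0" --pt "-1 0 0 0 0 0" --pt "0 0 0 0 0 0"

```text
time: 16.58
tool_pos: [617.1, 52.0, 20.2]
tcp_rot: [180.0, -0.3, 73.9]
ft_force: [3.5, 12.7, -1.1]
finger_gap: 55.7
grip_force: 7.2
```

The force rose to about 13 N with the position stalled, so the stack is against the rollers. I'll back straight off, lift and check.

>>> send_rows --pt "8 0 0 0 0 0" --pt "15 0 0 0 0 0" --pt "25 0 0 0 0 0" --pt "30 0 -10 0 0 0" --pt "30 0 -60 0 0 0"

```text
time: 17.2
tool_pos: [641.8, 151.4, 81.0]
tcp_rot: [-179.5, 0.3, 73.9]
ft_force: [0.7, -1.1, -0.1]
finger_gap: 55.6
grip_force: 0.0
```

>>> send_rows --pt "20 0 -50 0 0 0" --pt "20 0 -50 0 0 0" --pt "0 0 0 0 0 0"

```text
time: 17.58
tool_pos: [660.1, 191.9, 192.6]
tcp_rot: [179.5, -0.3, 74.0]
ft_force: [0.3, 0.5, -0.3]
finger_gap: 55.7
grip_force: 0.0
```

```bash
python3 look.py; python3 - <<'E'
from bench import r
import cv2
from h import *
O=np.array([560.3,-142.6]);A=np.array([[.9608,-.2773],[.2773,.9608]])
d=r.snapshot("top");C=cloud(d);P=(C[...,:2]-O)@A.T
m=(C[...,2]>66)&(C[...,2]<80)&(P[...,1]>120)&(P[...,1]<275)&(abs(P[...,0])<60)
p=P[m];ed=[]
for x in np.arange(-45,48,6):
    q=p[abs(p[:,0]-x)<3];ed.append((x,q[:,1].max()))
ed=np.array(ed);f=np.polyfit(ed[:,0],ed[:,1],1);print("pushed edge y, slope rad",f,np.percentile(C[m][:,2],[5,50,95]))
i=r.snapshot("side")["img"];cv2.imwrite("pics/s5.png",cv2.resize(i[130:280,190:390],None,fx=4,fy=4,interpolation=cv2.INTER_CUBIC))
E
```

```text
tcp press [  3.1 349.1] [660.1 191.9 192.6] [ 0.3  0.5 -0.3]
side red 66 [ 85.3 -64.8] 213.94821835034688
stack px 968 [-58.1  72.2] [ 56.1 194.3]
top red 177 [ 87.6 -69. ] 216.40443216674356
stack px 2212 [-53.   72.5] [ 56.3 192.4]
[  1.54260633 132.4714852 ] (119.65848541259766, 108.72386932373047) 73.83147430419922
die 503 [  0.98278853 118.50849987] ((65.6732177734375, 44.8429069519043), 73.9453353881836)
pushed edge y, slope rad [-2.44433936e-03  1.91856491e+02] [70.53181106 73.52497727 76.20669594]
```

View pics/s5.png

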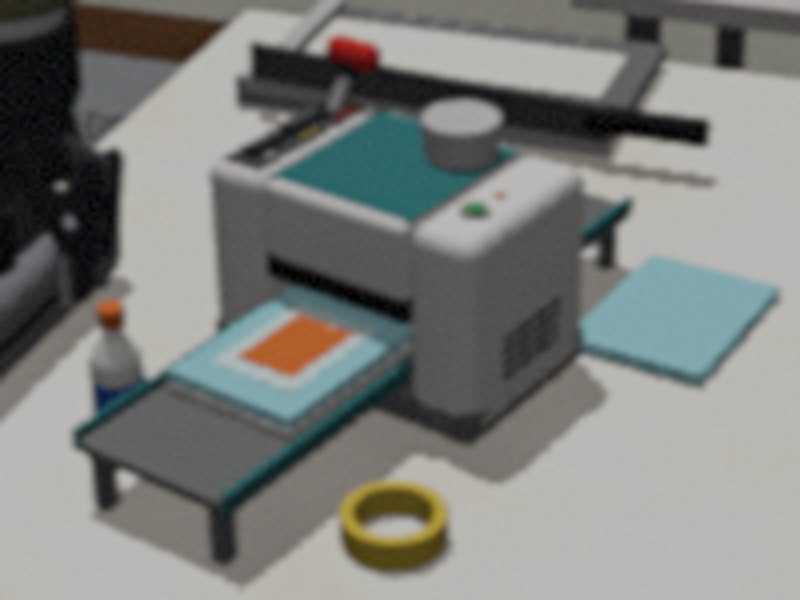

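The picture shows the stack in the mouth with its die at (300,345), straight between the guides. The lever is over at (355,55), and the tin, glue and tape are in place. The stack moved 50 mm to y≈118–119 with under 0.3° of skew, and nothing is being touched.

```bash
python3 -c "
from bench import r
print(r.hand_in())"
```

```text
the job is handed in; nothing more can be done
None
```

The job is handed in, with no verdict returned: by my last measurements the lever is at its second stop (cut), the stack is against the rollers and square to under 0.3°, and nothing else looked moved.

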